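# Magnetise the screwdriver tip

## Task

Magnetise the precision screwdriver: pick it up by its yellow handle, dip the steel tip a good centimetre or more into the open well of the blue cup, keep it there for about a second without pressing on the cup, and draw it out again. Then lay the screwdriver down flat in the black tool tray, wholly inside its rim, setting it down rather than dropping it. Keep the tip out of the red cup (that one demagnetises), and leave both cups and the other things on the bench where they stand.

Things in the scene. Friction and masses are not known exactly. Their poses are not given: they have to be found in the camera images.
- screwdriver: precision screwdriver lying on its side on the bench, 126 mm long, 40 g. Yellow handle 14 mm thick from y = -8 to +60 mm (black butt cap; grip between -8 and +54); steel shaft 4 mm thick from there to the tip at y = -63. Origin: mid-length, on the tool's underside, 7 mm below its axis; it lies along its own y, tip towards -y. At the start the tip points roughly towards the robot.
- screwdriver_tip (a point): the end of the steel blade, on the tool's axis, 63 mm from the origin along -y
- screwdriver_butt (a point): the butt end of the yellow handle (its black cap), on the tool's axis, 61 mm from the origin along +y
- magnetiser: the magnetiser: grey square foot plate 72x72 mm and 12 mm thick carrying an upright round BLUE cup, 60 mm outside diameter, rim 50 mm above the bench; open well of 43 mm inside diameter, floor 16 mm above the bench (34 mm deep). Loose, 0.6 kg. Origin: centre of the underside, z up.
- magnetiser_mouth (a point): centre of the blue cup's mouth, at rim height, 50 mm above the bench
- demagnetiser: the demagnetiser, not to be used: grey square foot plate 72x72 mm and 12 mm thick carrying an upright round RED cup, 60 mm outside diameter, rim 50 mm above the bench; open well of 43 mm inside diameter, floor 16 mm above the bench (34 mm deep). Loose, 0.6 kg. Origin: centre of the underside, z up.
- demagnetiser_mouth (a point): centre of the red cup's mouth, at rim height, 50 mm above the bench
- tool_tray: shallow open black tool tray fixed to the bench, 170 mm (its x) by 90 mm (its y) outside, walls 4 mm thick and 14 mm high, floor 5 mm thick. Origin: centre of the underside, z up.
- loupe: black eye loupe, 41 mm wide and 36 mm high, a bystander; origin: centre of the underside
- oil_bottle: white dropper bottle with a black cap, 31 mm wide and 59 mm high, a bystander; origin: centre of the underside
- lens_cell: small black lens cell, 30 mm wide and 16 mm high, a bystander; origin: centre of the underside
There are look-alikes about, which are no part of the job. There is more than one size of the screwdriver; the one meant has the size given above.

How it is judged (in metres and radians):
On the way, in this order (a step that is already met when the one before it is completed fails the run):
1. the held screwdriver's tip is in the blue cup, 10 mm or more below the rim, for half a second (horizontal distance between screwdriver_tip and magnetiser_mouth below 0.022 m and z of screwdriver_tip in the frame of magnetiser_mouth below -0.01 m and contact force between the fingers and screwdriver above 0.5 N), for 0.5 s.
2. the tip is drawn out of the cup, 10 mm or more above the rim, with the screwdriver still held (z of screwdriver_tip in the frame of magnetiser_mouth above 0.01 m and contact force between the fingers and screwdriver above 0.5 N), for 0.1 s.
3. the screwdriver, still held, is lowered into the tray: both its ends within the rim and less than 40 mm above the tray's underside (x of screwdriver_tip in the frame of tool_tray between -0.083 and 0.083 m and y of screwdriver_tip in the frame of tool_tray between -0.043 and 0.043 m and z of each of screwdriver_tip, screwdriver_butt in the frame of tool_tray below 0.04 m and x of screwdriver_butt in the frame of tool_tray between -0.083 and 0.083 m and y of screwdriver_butt in the frame of tool_tray between -0.043 and 0.043 m and contact force between the fingers and screwdriver above 0.5 N), for 0.1 s.
At the end, for the whole second after the job is handed in: the screwdriver lies at rest and released in the black tray, tip and butt end both within the rim and less than 25 mm above the tray's underside; both cups, the loupe, the bottle and the lens cell are within 20 mm of where they stood (x of screwdriver_tip in the frame of tool_tray between -0.083 and 0.083 m and y of screwdriver_tip in the frame of tool_tray between -0.043 and 0.043 m and z of each of screwdriver_tip, screwdriver_butt in the frame of tool_tray below 0.025 m and x of screwdriver_butt in the frame of tool_tray between -0.083 and 0.083 m and y of screwdriver_butt in the frame of tool_tray between -0.043 and 0.043 m and linear speed of screwdriver below 0.02 m/s and distance of each of loupe, oil_bottle, lens_cell, demagnetiser, magnetiser from where it was at the start of the episode below 0.02 m); the robot touches nothing.
It fails at once if the screwdriver presses on the blue cup with more than 6 N (contact force between screwdriver and magnetiser above 6 N).
It fails at once if the tip goes into the red cup (horizontal distance between screwdriver_tip and demagnetiser_mouth below 0.022 m and z of screwdriver_tip in the frame of demagnetiser_mouth below -0.003 m).
It fails at once if a cup or bystander is moved more than 20 mm (distance of any of loupe, oil_bottle, lens_cell, demagnetiser, magnetiser from where it was at the start of the episode above 0.02 m).
It also fails if it takes over 53 s, if anything falls off the work surface, if the arm or the gripper's body presses on something with over 40 N, if the wrist force passes 120 N, or if a joint passes its speed limit or range.

## Robot

A 6-joint arm with a two-finger parallel gripper is mounted at the origin on a cart in front of the work surface, level with it; the furniture and walls round the work are solid. World frame = base frame: x ahead of the robot, y to its left, z up, the work surface at z = 0. Lengths are in mm, angles in rad, forces in N, time in s.
With the tool pointing down it reaches from about 275 to 1000 mm from the base axis. Payload 8.4 kg.
Tool frame: the origin (TCP) lies between the finger pads; the fingertips stand 25 mm ahead of it and the grasp point (between the pads) lies 6 mm ahead of it; z points along the fingers, y is the line along which they close (so a half turn about z gives the same grasp; the last joint's range is limited). The gripper opens to 85 mm and grips with 20 to 120 N. Pads are 22 mm wide; open, the fingers measure 114 mm over their backs; the gripper's body (76 mm by 85 mm) begins 54 mm behind the grasp point. The pads swing forward as they close: fully open they stand 13 mm farther back than shut.
Start: joints at [-1.338, 0.353, 1.633, -0, 1.155, -0.002], TCP at [145.404, -607.854, 256.281] pointing down, gripper open.
Joint ranges: [-2.63, 2.63], [-0.92, 2.1], [0.06, 2.66], [-1.3, 4.44], [0, 2.69], [-3.02, 3.02]. Speed limits (rad/s): [2.22, 2.22, 2.79, 3.14, 3.14, 3.14].

## Interface

Orientations are given as [roll, pitch, yaw] about the fixed x, y, z axes, in that order (R = Rz(yaw) Ry(pitch) Rx(roll)).
In Python, from rig import r, eyes, workorder gives the robot as it stands. The module is installed in compiled form; this text tells all that it offers.
- The arm moves only by the tool step_arm, never from a script. Its argument "moves" is a list of rows, each an object of numbers: "tx", "ty", "tz": the shift along the tool's x, y, z scaled (see below); "ax", "ay", "az": the turn, a rotation vector about the tool's x, y, z scaled (see below). In form: [{"tx": .., "ty": .., "tz": .., "ax": .., "ay": .., "az": ..}, ...]. A call has 1 to 5 rows; each row shifts and turns the commanded pose from where the row before left it, along the tool's axes as they then stand; what a row does not reach is not made up. The controller multiplies each number of a shift by 25 mm and each number of a turn by 90 degrees. A row lasts 1/8 s, in which the tool goes at most 62.5 mm and 10.7 degrees, less where a joint would pass 70% of its speed; a pose out of reach is approached as far as the arm can. A call with a number of a shift or a turn outside -1 to 1 is refused whole. A call with a gripper value outside its range is refused whole. "gripper" is the opening, from 0 (shut) to 1 (fully open), set as the call begins (left out, the last holds). The fingers move at their own pace and stop on an object; "newtons" is the grip in N (left out, the last holds). Time passes only in rows, so rows that do not move let the fingers close. It gives the time, the measured TCP pose, the force, the opening and the grip force at its end, in the units of the state.
- r.sense(): the state, without advancing time (a new reading comes with each control period).
- eyes.grab_frame(name): name is "scene" or "top" or "wrist"; returns (picture, depth): 384x512x3 uint8, red, green, blue; 384x512 float32, mm along the optical axis (not along the pixel's ray), 0 where there is no reading.
- eyes.camera_info(name): a dict with "intrinsics" (3x3 intrinsics, pixels), "k1" (the pictures are not rectified: a ray, as slopes to the right and down, at radius r is drawn at 1 + k1 r^2 times it, then the intrinsics apply), "cam_to_world" (4x4, takes a point from camera to world coordinates). Camera axes: x right, y up, looking along -z (the intrinsics and any distortion apply to the point x, -y, -z); pixel columns grow to the right and rows downward; lengths in mm; the calibration is good to about 2 mm. A picture is of the moment at which its call begins: read the wrist's pose just before it. camera_info takes no time and is no camera call; for the wrist camera it gives the pose at the moment of the call.
- workorder.sign_off(): hands the job in; it is judged then, once.
The state is a dict: "clock": time; "qpos": joint angles; "qvel": joint speeds; "joint_efforts": joint torques, N m; "eef_pos": TCP position; "tcp_rot": TCP orientation; "contact_force": force on the tool from outside, world axes, zero at the start; "wrist_torque": the same for the moment, N m; "opening": opening from 0.0 (shut) to 1.0 (fully open); "grasp_force": force on a finger pad.
Only numpy, scipy, OpenCV 4.12 (cv2) and the standard library are available. Lean on these libraries where they do the work, as an engineer would, in place of code of your own. Each camera call takes 0.05 s, during which the arm holds its last target. There are 200 camera calls.

## Working session

There is one attempt and no reset: what is moved stays moved. The work goes in short steps, Python scripts to look and compute and a tool call to move; the robot and the scene stay as the last step left them, time stands still between calls to the robot, and variables do not carry over. Pictures are saved under pics/ and viewed, at most 11 in all, crops included, and the job is handed in when it is done.

Besides the shell and the picture viewer there is one more tool, called as name(argument=value, ...), one argument or row to a line, values as JSON. step_arm: Moves the arm, as the interface text tells. Its arguments: {"type":"object","properties":{"moves":{"type":"array","items":{"type":"object","properties":{"tx":{"type":"number"},"ty":{"type":"number"},"tz":{"type":"number"},"ax":{"type":"number"},"ay":{"type":"number"},"az":{"type":"number"}}}},"gripper":{"type":"number"},"newtons":{"type":"number"}},"required":["moves"]}

```bash
mkdir -p pics
cat > h.py <<'E'
import numpy as np, cv2
from rig import r, eyes, workorder
def grab(n):
    ci=eyes.camera_info(n); im,d=eyes.grab_frame(n); return im,d,ci
def ray(ci,u,v):
    K=ci["intrinsics"];k=ci["k1"];M=np.array(ci["cam_to_world"])
    x=(u-K[0][2])/K[0][0];y=(v-K[1][2])/K[1][1];xd=np.array([x,y]);p=xd.copy()
    for _ in range(20): p=xd/(1+k*(p@p))
    d=M[:3,:3]@np.array([p[0],-p[1],-1.]);return M[:3,3],d
def plane(ci,u,v,z):
    o,d=ray(ci,u,v);return o+d*(z-o[2])/d[2]
def deep(ci,d,u,v):
    o,q=ray(ci,u,v);return o+q*d[int(round(v)),int(round(u))]
def tri(a,b):
    (o1,d1),(o2,d2)=a,b;d1=d1/np.linalg.norm(d1);d2=d2/np.linalg.norm(d2)
    t=np.linalg.lstsq(np.c_[d1,-d2],o2-o1,rcond=None)[0]
    p,q=o1+d1*t[0],o2+d2*t[1];return (p+q)/2,np.linalg.norm(p-q)
def save(n,im): cv2.imwrite("pics/"+n,im[:,:,::-1])
E
python3 - <<'E'
from h import *
for n in("top","scene"):
    im,d,ci=grab(n); save(n+"0.png",im); np.savez(n+"0.npz",im=im,d=d)
    print(n,np.round(ci["cam_to_world"],3).tolist(),np.array(ci["intrinsics"]).tolist(),ci["k1"])
print(r.sense())
E
```

```text
top [[0.092, 0.975, -0.2, 355.308], [-0.996, 0.089, -0.024, -15.244], [-0.006, 0.202, 0.979, 962.309], [0.0, 0.0, 0.0, 1.0]] [[347.18910413845003, 0.0, 258.7046679285988], [0.0, 347.18910413845003, 188.24619055120755], [0.0, 0.0, 1.0]] -0.029810130359551025
scene [[-0.485, 0.598, -0.639, -189.979], [-0.875, -0.326, 0.359, 415.202], [0.006, 0.733, 0.681, 843.029], [0.0, 0.0, 0.0, 1.0]] [[468.1771565004848, 0.0, 240.7176487256062], [0.0, 468.1771565004848, 192.4448953588879], [0.0, 0.0, 1.0]] 0.038253700494907915
{'clock': 0.1, 'qpos': array([-1.33838533e+00,  3.53565624e-01,  1.63399991e+00, -1.15966652e-05,
        1.15520185e+00, -2.41983541e-03]), 'qvel': array([ 0.00236031, -0.0009887 , -0.00184765,  0.00111632,  0.00054069,
       -0.00145636]), 'joint_efforts': array([ 5.56216355e-05, -6.06354761e+01, -3.42819464e+01, -6.41501128e-05,
        4.00911144e-03, -1.56812598e-05]), 'eef_pos': array([ 145.32528446, -607.49728859,  255.67063344]), 'tcp_rot': array([-3.14041790e+00,  7.76132330e-06,  2.34835524e-01]), 'contact_force': array([-1.08132127,  0.49820112,  0.42850913]), 'wrist_torque': array([ 0.07994371, -0.01986336, -0.02377947]), 'grasp_force': 0.0, 'opening': 1.0046013205678606}
```

View pics/top0.png

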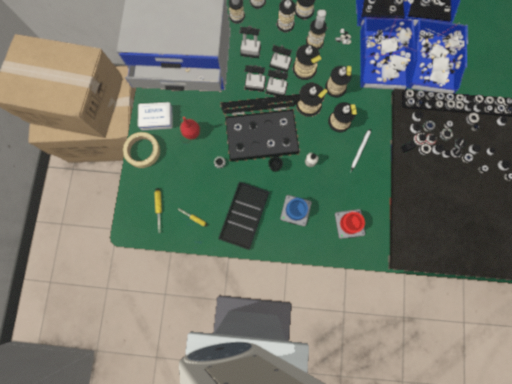

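View pics/scene0.png

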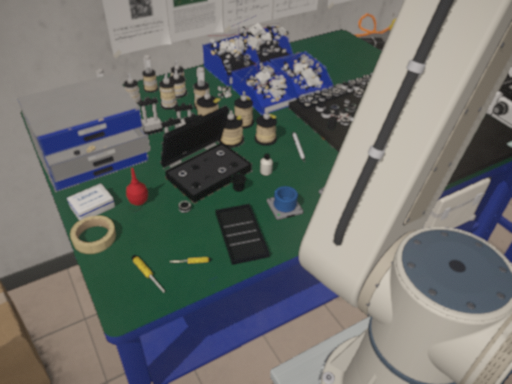

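The top view shows two yellow screwdrivers, A at (158,190)–(159,232) and B at (180,210)–(206,226). It also shows the black tray at (244,215), the blue cup at (296,208) and the red cup at (351,222). The open black case at (262,135) is a look-alike of the tray. Next I measure lengths and confirm the screwdriver with an enlarged crop.

```bash
cat > m.py <<'E'
from h import *
def mask_pts(hsv,lo,hi):
    m=cv2.inRange(hsv,lo,hi); return m
for n in("top","scene"):
    z=np.load(n+"0.npz");im,d=z["im"],z["d"];ci=eyes.camera_info(n)
    hsv=cv2.cvtColor(im,cv2.COLOR_RGB2HSV)
    for nm,lo,hi in(("yel",(20,130,110),(32,255,255)),("blue",(100,130,60),(118,255,255)),("red",(0,170,90),(6,255,255)),("black",(0,0,0),(179,120,50))):
        m=cv2.inRange(hsv,lo,hi); k,l,s,c=cv2.connectedComponentsWithStats(m)
        for i in range(1,k):
            if s[i,4]<(25 if nm!="black" else 400):continue
            P=plane(ci,*c[i],7)
            if not(150<P[0]<700 and abs(P[1])<500):continue
            pts=np.argwhere(l==i)[:,::-1].astype(np.float32)
            box=cv2.boxPoints(cv2.minAreaRect(pts))
            h={"yel":7,"blue":50,"red":50,"black":14}[nm]
            W=np.array([plane(ci,*b,h)[:2] for b in box])
            hh=[deep(ci,d,*p)[2] for p in pts]
            print(n,nm,s[i,4],c[i].round(1),"sides",np.linalg.norm(W[1]-W[0]).round(),np.linalg.norm(W[2]-W[1]).round(),"ctr",W.mean(0).round(),"zpct",np.percentile(hh,[10,50,90]).round(), "box",W.round().tolist() if nm in("yel","black") else "")
t=np.load("top0.npz")["im"][180:245,140:215]; s=np.load("scene0.npz")["im"][245:300,120:220]
save("crop.png",np.vstack([cv2.resize(t,(400,346),interpolation=2),cv2.resize(s,(400,220),interpolation=2)]))
E
python3 m.py
```

```text
top yel 123 [157.6 201.4] sides 14.0 60.0 ctr [487. 287.] zpct [ 4. 12. 16.] box [[516.0, 299.0], [518.0, 285.0], [459.0, 276.0], [457.0, 290.0]]
top yel 71 [197.6 220. ] sides 12.0 46.0 ctr [446. 169.] zpct [ 3. 10. 13.] box [[450.0, 192.0], [461.0, 187.0], [443.0, 145.0], [432.0, 150.0]]
top blue 334 [296.6 208.4] sides 51.0 54.0 ctr [498. -97.] zpct [15. 19. 52.] box 
top red 375 [352.4 222.3] sides 61.0 50.0 ctr [ 473. -247.] zpct [16. 30. 52.] box 
scene yel 167 [141.9 266.4] sides 17.0 66.0 ctr [488. 286.] zpct [ 1. 11. 14.] box [[516.0, 300.0], [524.0, 285.0], [459.0, 272.0], [453.0, 287.0]]
scene yel 117 [197.7 259.7] sides 46.0 17.0 ctr [445. 168.] zpct [-0.  7. 10.] box [[462.0, 186.0], [444.0, 144.0], [428.0, 151.0], [447.0, 192.0]]
scene blue 466 [285.2 198.2] sides 88.0 57.0 ctr [485. -88.] zpct [18. 37. 49.] box 
scene blue 11485 [214.5 324.9] sides 466.0 160.0 ctr [253. 185.] zpct [-333. -330.  -23.] box 
scene red 26 [142.2 199.5] sides 36.0 12.0 ctr [647. 222.] zpct [14. 21. 31.] box 
scene black 1854 [241.9 234. ] sides 104.0 191.0 ctr [467.  41.] zpct [ 2.  5. 13.] box [[562.0, 68.0], [554.0, -36.0], [372.0, 22.0], [383.0, 112.0]]
```

View pics/crop.png

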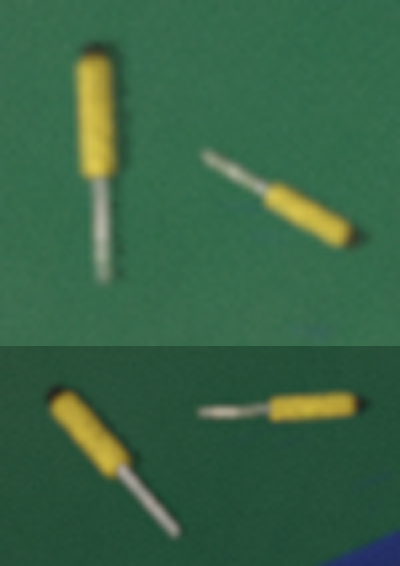

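Two candidates: A at top pixels (158,189)–(159,232), and B at (180,210)–(206,226). A has a yellow handle of about 60x14 mm with the shaft pointing at the robot, which fits. B's yellow is about 46x12 mm and it points sideways, so it is the smaller look-alike. The crop confirms A. Now I triangulate A, the cups and the tray.

```bash
cat > m2.py <<'E'
from h import *
D={n:(np.load(n+"0.npz"),eyes.camera_info(n)) for n in("top","scene")}
t,s=D["top"][1],D["scene"][1]
for nm,a,b in(("tip",(159.3,232.4),(164.3,291.5)),("butt",(157.8,188.8),(132.8,255.5))):
    p,e=tri(ray(t,*a),ray(s,*b));print(nm,p.round(1),e.round(1),"z7 top",plane(t,*a,7).round(1),"scene",plane(s,*b,7).round(1))
p,e=tri(ray(t,157.6,201.4),ray(s,141.9,266.4));print("yel ctr",p.round(1),e.round(1))
for n in D:
    z,ci=D[n];im,d=z["im"],z["d"];hsv=cv2.cvtColor(im,cv2.COLOR_RGB2HSV)
    v,u=np.mgrid[:384,:512]
    W=np.array([[deep(ci,d,x,y) for x in range(100,400)] for y in range(160,300)])
    H=hsv[160:300,100:400]
    for nm,lo,hi,c in(("blue",(100,100,50),(118,255,255),(497,-97)),("red",(0,150,80),(8,255,255),(473,-247))):
        m=(cv2.inRange(H,lo,hi)>0)&(W[...,2]>42)&(W[...,2]<58)&(np.hypot(W[...,0]-c[0],W[...,1]-c[1])<60)
        P=W[m]
        if len(P)>8:
            A=np.c_[2*P[:,:2],np.ones(len(P))];x=np.linalg.lstsq(A,(P[:,:2]**2).sum(1),rcond=None)[0]
            print(n,nm,len(P),"circ",x[:2].round(1),"R",np.sqrt(x[2]+x[:2]@x[:2]).round(1),"z",np.median(P[:,2]).round(1),"bbox mid",((P.max(0)+P.min(0))/2).round(1),"ext",np.ptp(P,axis=0).round(1))
    m=((H[...,2]<75)&(W[...,2]<35)&(W[...,2]>-10)&(np.hypot(W[...,0]-467,W[...,1]-41)<115)).astype(np.uint8)
    m=cv2.morphologyEx(m,cv2.MORPH_OPEN,np.ones((3,3)))
    k,l,st,c=cv2.connectedComponentsWithStats(m);i=1+np.argmax(st[1:,4])
    cs=cv2.findContours((l==i).astype(np.uint8),0,2)[0]
    P=np.array([plane(ci,x+100,y+160,10)[:2] for x,y in cs[0][:,0]],np.float32)
    print(n,"tray",cv2.minAreaRect(P),cv2.boxPoints(cv2.minAreaRect(P)).round().tolist())
    Q=W[l==i]; print("tray z pct",np.percentile(Q[:,2],[10,50,90]).round(1))
E
python3 m2.py
```

```text
tip [401.9 268.3   7.3] 1.9 z7 top [402.5 269.3   7. ] scene [401.4 267.6   7. ]
butt [523.8 292.3   9.8] 3.3 z7 top [523.3 291.8   7. ] scene [527.6 293.1   7. ]
yel ctr [487.3 286.3   8.2] 0.6
top blue 145 circ [497.2 -98.1] R 25.1 z 50.9 bbox mid [497.4 -98.5  48.6] ext [55.7 53.8 11.3]
top red 156 circ [ 473.9 -248.7] R 25.3 z 50.5 bbox mid [ 473.3 -249.5   48.8] ext [55.3 56.7 13.6]
top tray ((473.01055908203125, 39.44181823730469), (95.36033630371094, 172.02772521972656), 76.43080139160156) [[378.0, 13.0], [545.0, -27.0], [568.0, 66.0], [401.0, 106.0]]
tray z pct [ 2.9  5.9 13.4]
scene blue 180 circ [497.2 -98. ] R 25.3 z 47.9 bbox mid [496.7 -97.6  47.5] ext [58.  56.5 10.9]
scene tray ((470.7728271484375, 40.527244567871094), (103.1976089477539, 189.36146545410156), 75.88652038574219) [[366.0, 14.0], [550.0, -33.0], [575.0, 67.0], [392.0, 114.0]]
tray z pct [ 0.3  4.2 11.9]
```

step_arm(
  moves=[
    {"tx":0.3,"ty":-0.4,"az":0.027},
    {"tx":0.675,"ty":-0.985},
    {"tx":0.675,"ty":-0.985},
    {"tx":0.675,"ty":-0.985},
    {"tx":0.675,"ty":-0.985},
  ],
  gripper=0.6,
  newtons=50,
)

```text
schema error: expected keys tx, ty, tz, ax, ay, az
```

step_arm(
  moves=[
    {"tx":0.675,"ty":-0.985},
    {"tx":0.675,"ty":-0.985},
    {"tx":0.675,"ty":-0.985},
    {"tx":0.675,"ty":-0.985},
    {"tx":0.675,"ty":-0.985},
  ],
)

```text
schema error: expected keys tx, ty, tz, ax, ay, az
```

step_arm(
  moves=[
    {"tx":0.675,"ty":-0.985},
    {"tx":0.675,"ty":-0.985},
    {"tx":0.675,"ty":-0.985},
    {"tx":0.675,"ty":-0.985},
    {"tx":0.675,"ty":-0.985},
  ],
)

```text
schema error: expected keys tx, ty, tz, ax, ay, az
```

step_arm(
  moves=[
    {"tx":0.3,"ty":-0.4,"tz":0,"ax":0,"ay":0,"az":0.027},
    {"tx":0.675,"ty":-0.985,"tz":0,"ax":0,"ay":0,"az":0},
    {"tx":0.675,"ty":-0.985,"tz":0,"ax":0,"ay":0,"az":0},
    {"tx":0.675,"ty":-0.985,"tz":0,"ax":0,"ay":0,"az":0},
    {"tx":0.675,"ty":-0.985,"tz":0,"ax":0,"ay":0,"az":0},
  ],
  gripper=0.6,
  newtons=50,
)

```text
clock: 0.72
eef_pos: [198.0, -485.7, 256.0]
tcp_rot: [-3.141, 0.0, 0.192]
contact_force: [1.4, 0.5, -0.4]
opening: 0.594
grasp_force: 0.0
```

step_arm(
  moves=[
    {"tx":0.675,"ty":-0.985,"tz":0,"ax":0,"ay":0,"az":0},
    {"tx":0.675,"ty":-0.985,"tz":0,"ax":0,"ay":0,"az":0},
    {"tx":0.675,"ty":-0.985,"tz":0,"ax":0,"ay":0,"az":0},
    {"tx":0.675,"ty":-0.985,"tz":0,"ax":0,"ay":0,"az":0},
    {"tx":0.675,"ty":-0.985,"tz":0,"ax":0,"ay":0,"az":0},
  ],
)

```text
clock: 1.35
eef_pos: [257.2, -348.7, 256.1]
tcp_rot: [-3.141, 0.0, 0.192]
contact_force: [0.6, -0.5, 0.3]
opening: 0.603
grasp_force: 0.0
```

step_arm(
  moves=[
    {"tx":0.675,"ty":-0.985,"tz":0,"ax":0,"ay":0,"az":0},
    {"tx":0.675,"ty":-0.985,"tz":0,"ax":0,"ay":0,"az":0},
    {"tx":0.675,"ty":-0.985,"tz":0,"ax":0,"ay":0,"az":0},
    {"tx":0.675,"ty":-0.985,"tz":0,"ax":0,"ay":0,"az":0},
    {"tx":0.675,"ty":-0.985,"tz":0,"ax":0,"ay":0,"az":0},
  ],
)

```text
clock: 1.98
eef_pos: [316.5, -211.8, 256.2]
tcp_rot: [-3.141, 0.0, 0.192]
contact_force: [0.6, -0.1, 0.0]
opening: 0.6
grasp_force: 0.0
```

step_arm(
  moves=[
    {"tx":0.523,"ty":-0.912,"tz":0.112,"ax":0,"ay":0,"az":0},
    {"tx":0.523,"ty":-0.912,"tz":0.112,"ax":0,"ay":0,"az":0},
    {"tx":0.523,"ty":-0.912,"tz":0.112,"ax":0,"ay":0,"az":0},
    {"tx":0.523,"ty":-0.912,"tz":0.112,"ax":0,"ay":0,"az":0},
    {"tx":0.523,"ty":-0.912,"tz":0.112,"ax":0,"ay":0,"az":0},
  ],
)

```text
clock: 2.6
eef_pos: [358.7, -87.5, 242.1]
tcp_rot: [-3.142, 0.0, 0.192]
contact_force: [1.0, 0.3, 0.3]
opening: 0.602
grasp_force: 0.0
```

step_arm(
  moves=[
    {"tx":0.523,"ty":-0.912,"tz":0.112,"ax":0,"ay":0,"az":0},
    {"tx":0.523,"ty":-0.912,"tz":0.112,"ax":0,"ay":0,"az":0},
    {"tx":0.523,"ty":-0.912,"tz":0.112,"ax":0,"ay":0,"az":0},
    {"tx":0.523,"ty":-0.912,"tz":0.112,"ax":0,"ay":0,"az":0},
    {"tx":0.523,"ty":-0.912,"tz":0.112,"ax":0,"ay":0,"az":0},
  ],
)

```text
clock: 3.22
eef_pos: [401.1, 36.8, 228.1]
tcp_rot: [-3.142, 0.0, 0.193]
contact_force: [0.3, 0.4, 0.1]
opening: 0.602
grasp_force: 0.0
```

step_arm(
  moves=[
    {"tx":0.523,"ty":-0.912,"tz":0.112,"ax":0,"ay":0,"az":0},
    {"tx":0.523,"ty":-0.912,"tz":0.112,"ax":0,"ay":0,"az":0},
    {"tx":0.523,"ty":-0.912,"tz":0.112,"ax":0,"ay":0,"az":0},
    {"tx":0.523,"ty":-0.912,"tz":0.112,"ax":0,"ay":0,"az":0},
    {"tx":0.523,"ty":-0.912,"tz":0.112,"ax":0,"ay":0,"az":0},
  ],
)

```text
clock: 3.85
eef_pos: [443.5, 161.2, 214.0]
tcp_rot: [3.141, 0.0, 0.193]
contact_force: [0.3, 0.0, -0.0]
opening: 0.601
grasp_force: 0.0
```

step_arm(
  moves=[
    {"tx":0.523,"ty":-0.912,"tz":0.112,"ax":0,"ay":0,"az":0},
    {"tx":0.523,"ty":-0.912,"tz":0.112,"ax":0,"ay":0,"az":0},
    {"tx":0.523,"ty":-0.912,"tz":0.112,"ax":0,"ay":0,"az":0},
    {"tx":0.523,"ty":-0.912,"tz":0.112,"ax":0,"ay":0,"az":0},
    {"tx":0.523,"ty":-0.912,"tz":0.112,"ax":0,"ay":0,"az":0},
  ],
)

```text
clock: 4.47
eef_pos: [486.3, 286.2, 200.0]
tcp_rot: [3.142, 0.0, 0.192]
contact_force: [0.2, -0.4, -0.6]
opening: 0.601
grasp_force: 0.0
```

Run:
```python
from h import *
s=r.sense();print(s["eef_pos"],s["tcp_rot"],s["qpos"])
im,d,ci=grab("wrist");save("w1.png",im);np.savez("w1.npz",im=im,d=d)
print(np.round(ci["cam_to_world"],3).tolist())
hsv=cv2.cvtColor(im,cv2.COLOR_RGB2HSV);m=cv2.inRange(hsv,(20,130,90),(32,255,255))
k,l,st,c=cv2.connectedComponentsWithStats(m)
for i in range(1,k):
    if st[i,4]<200:continue
    pts=np.argwhere(l==i)[:,::-1].astype(np.float32);b=cv2.boxPoints(cv2.minAreaRect(pts))
    W=np.array([plane(ci,*q,7)[:2] for q in b]);print(c[i],b.round().tolist(),W.round(1).tolist(),W.mean(0))
```

```text
[486.26789345 286.16959258 200.01136931] [3.14150204e+00 1.11021189e-04 1.92406960e-01] [ 5.29291108e-01  3.20895756e-01  1.81833534e+00 -5.79309865e-05
  1.00249629e+00  1.90771165e+00]
[[0.191, 0.935, 0.299, 562.551], [-0.982, 0.182, 0.059, 300.283], [0.0, -0.305, 0.952, 317.441], [0.0, 0.0, 0.0, 1.0]]
[252.52644231 171.64663462] [[246.0, 142.0], [259.0, 142.0], [259.0, 202.0], [246.0, 202.0]] [[515.1, 298.2], [517.6, 285.3], [454.8, 272.7], [452.1, 286.3]] [484.91708763 285.61646946]
[349.46059113 225.87684729] [[330.0, 218.0], [335.0, 210.0], [369.0, 234.0], [363.0, 242.0]] [[451.1, 193.4], [461.8, 189.7], [441.4, 144.2], [430.2, 147.7]] [446.12548094 168.75538402]
```

View pics/w1.png

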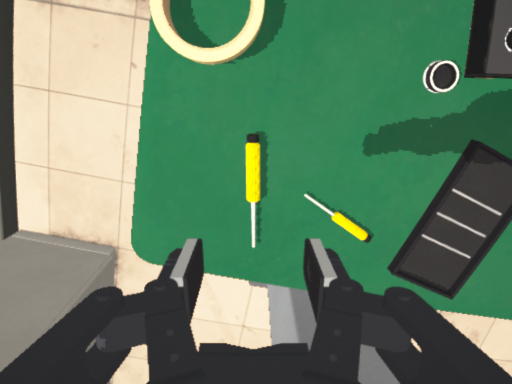

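step_arm(
  moves=[
    {"tx":-0.03,"ty":0.01,"tz":0.9,"ax":0,"ay":0,"az":0},
    {"tx":0,"ty":0,"tz":0.9,"ax":0,"ay":0,"az":0},
    {"tx":0,"ty":0,"tz":0.9,"ax":0,"ay":0,"az":0},
    {"tx":0,"ty":0,"tz":0.9,"ax":0,"ay":0,"az":0},
    {"tx":0,"ty":0,"tz":0.9,"ax":0,"ay":0,"az":0},
  ],
)

```text
clock: 5.15
eef_pos: [485.2, 284.6, 86.9]
tcp_rot: [3.141, 0.0, 0.192]
contact_force: [-0.5, 0.4, 0.5]
opening: 0.604
grasp_force: 0.0
```

step_arm(
  moves=[
    {"tx":0,"ty":0,"tz":0.9,"ax":0,"ay":0,"az":0},
    {"tx":0,"ty":0,"tz":0.7,"ax":0,"ay":0,"az":0},
    {"tx":0,"ty":0,"tz":0.5,"ax":0,"ay":0,"az":0},
    {"tx":0,"ty":0,"tz":0.2,"ax":0,"ay":0,"az":0},
    {"tx":0,"ty":0,"tz":0.12,"ax":0,"ay":0,"az":0},
  ],
)

```text
clock: 5.78
eef_pos: [485.4, 284.5, 27.4]
tcp_rot: [-3.141, -0.0, 0.192]
contact_force: [0.1, -0.3, -1.1]
opening: 0.602
grasp_force: 0.0
```

step_arm(
  moves=[
    {"tx":0,"ty":0,"tz":0,"ax":0,"ay":0,"az":0},
    {"tx":0,"ty":0,"tz":0,"ax":0,"ay":0,"az":0},
    {"tx":0,"ty":0,"tz":0,"ax":0,"ay":0,"az":0},
    {"tx":0,"ty":0,"tz":0,"ax":0,"ay":0,"az":0},
    {"tx":0,"ty":0,"tz":0,"ax":0,"ay":0,"az":0},
  ],
  gripper=0,
  newtons=50,
)

```text
clock: 6.4
eef_pos: [485.5, 284.6, 28.0]
tcp_rot: [-3.141, -0.001, 0.192]
contact_force: [-1.4, -0.0, 6.4]
opening: 0.142
grasp_force: 49.5
```

step_arm(
  moves=[
    {"tx":0,"ty":0,"tz":-0.2,"ax":0,"ay":0,"az":0},
    {"tx":0,"ty":0,"tz":-0.6,"ax":0,"ay":0,"az":0},
    {"tx":0,"ty":0,"tz":-1,"ax":0,"ay":0,"az":0},
    {"tx":0,"ty":0,"tz":-1,"ax":0,"ay":0,"az":0},
    {"tx":0,"ty":0,"tz":-1,"ax":0,"ay":0,"az":0},
  ],
)

```text
clock: 7.02
eef_pos: [485.2, 284.4, 124.0]
tcp_rot: [-3.141, -0.001, 0.192]
contact_force: [0.1, -0.1, 0.3]
opening: 0.138
grasp_force: 48.8
```

step_arm(
  moves=[
    {"tx":0,"ty":0,"tz":-1,"ax":0,"ay":0,"az":0},
    {"tx":0,"ty":0,"tz":-1,"ax":0,"ay":0,"az":0},
    {"tx":0,"ty":0,"tz":-0.6,"ax":0,"ay":0,"az":0},
    {"tx":0,"ty":0,"tz":-0.2,"ax":0,"ay":0,"az":0},
    {"tx":0,"ty":0,"tz":0,"ax":0,"ay":0,"az":0},
  ],
)

```text
clock: 7.65
eef_pos: [485.0, 284.3, 192.2]
tcp_rot: [3.142, 0.0, 0.192]
contact_force: [0.3, -0.0, 0.4]
opening: 0.144
grasp_force: 48.8
```

Run:
```python
from h import *
s=r.sense();print(s["eef_pos"],s["tcp_rot"],s["qpos"])
a,_,_=grab("scene");b,_,_=grab("wrist")
save("g1.png",np.hstack([cv2.resize(a[100:292,60:260],(400,384)),b[100:,180:380]]) if 0 else np.hstack([cv2.resize(a[120:312,40:240],(400,384)),cv2.resize(b[84:384,112:412],(384,384))]))
```

```text
[484.99430321 284.26992676 192.16373813] [3.14153724e+00 1.39404854e-04 1.92344171e-01] [ 5.27494269e-01  3.27404864e-01  1.82927261e+00 -7.76941158e-06
  9.85065054e-01  1.90595072e+00]
```

View pics/g1.png

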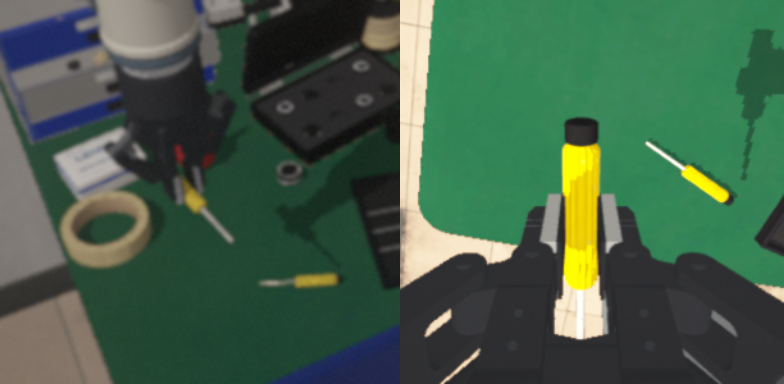

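step_arm(
  moves=[
    {"tx":0,"ty":0,"tz":0,"ax":0,"ay":0,"az":0.0907},
    {"tx":0,"ty":0,"tz":0,"ax":0,"ay":0,"az":0.0907},
    {"tx":0,"ty":0,"tz":0,"ax":0,"ay":0,"az":0.0907},
    {"tx":0.343,"ty":0.9225,"tz":0,"ax":0,"ay":0,"az":0},
    {"tx":0.343,"ty":0.9225,"tz":0,"ax":0,"ay":0,"az":0},
  ],
)

```text
clock: 8.38
eef_pos: [490.6, 234.9, 191.2]
tcp_rot: [3.14, 0.001, -0.234]
contact_force: [0.4, -0.6, -0.2]
opening: 0.141
grasp_force: 48.8
```

step_arm(
  moves=[
    {"tx":0.343,"ty":0.9225,"tz":0,"ax":0,"ay":0,"az":0},
    {"tx":0.343,"ty":0.9225,"tz":0,"ax":0,"ay":0,"az":0},
    {"tx":0.343,"ty":0.9225,"tz":0,"ax":0,"ay":0,"az":0},
    {"tx":0.343,"ty":0.9225,"tz":0,"ax":0,"ay":0,"az":0},
    {"tx":0.343,"ty":0.9225,"tz":0,"ax":0,"ay":0,"az":0},
  ],
)

```text
clock: 9.0
eef_pos: [505.5, 112.5, 191.4]
tcp_rot: [3.141, 0.001, -0.235]
contact_force: [0.7, 0.3, -0.4]
opening: 0.141
grasp_force: 48.8
```

step_arm(
  moves=[
    {"tx":0.343,"ty":0.9225,"tz":0,"ax":0,"ay":0,"az":0},
    {"tx":0.343,"ty":0.9225,"tz":0,"ax":0,"ay":0,"az":0},
    {"tx":0.343,"ty":0.9225,"tz":0,"ax":0,"ay":0,"az":0},
    {"tx":0.343,"ty":0.9225,"tz":0,"ax":0,"ay":0,"az":0},
    {"tx":0.343,"ty":0.9225,"tz":0,"ax":0,"ay":0,"az":0},
  ],
)

```text
clock: 9.62
eef_pos: [520.4, -9.5, 191.4]
tcp_rot: [3.141, 0.002, -0.235]
contact_force: [-0.7, 0.2, -0.4]
opening: 0.139
grasp_force: 48.8
```

step_arm(
  moves=[
    {"tx":0.343,"ty":0.9225,"tz":0,"ax":0,"ay":0,"az":0},
    {"tx":0.343,"ty":0.9225,"tz":0,"ax":0,"ay":0,"az":0},
    {"tx":0.343,"ty":0.9225,"tz":0,"ax":0,"ay":0,"az":0},
    {"tx":0.343,"ty":0.9225,"tz":0,"ax":0,"ay":0,"az":0},
    {"tx":0,"ty":0,"tz":0,"ax":0,"ay":0,"az":0},
  ],
)

```text
clock: 10.25
eef_pos: [532.3, -107.5, 191.4]
tcp_rot: [3.141, 0.001, -0.237]
contact_force: [-0.4, 0.3, 0.4]
opening: 0.142
grasp_force: 48.8
```

step_arm(
  moves=[
    {"tx":0,"ty":0,"tz":0,"ax":0,"ay":0.1,"az":0},
    {"tx":0,"ty":0,"tz":0,"ax":0,"ay":0.1,"az":0},
    {"tx":0,"ty":0,"tz":0,"ax":0,"ay":0.1,"az":0},
    {"tx":0,"ty":0,"tz":0,"ax":0,"ay":0.1,"az":0},
    {"tx":0,"ty":0,"tz":0,"ax":0,"ay":0.1,"az":0},
  ],
)

```text
clock: 10.88
eef_pos: [530.8, -112.1, 204.6]
tcp_rot: [3.139, -0.684, -0.235]
contact_force: [0.5, -0.4, 0.1]
opening: 0.143
grasp_force: 48.8
```

Run:
```python
from h import *
s=r.sense();print(s["eef_pos"],s["tcp_rot"],s["qpos"],s["grasp_force"])
for n in("top","scene"):
    im,d,ci=grab(n);np.savez(n+"1.npz",im=im,d=d)
    if n=="top": A=cv2.resize(im[150:250,230:330],(400,400))
    else: B=cv2.resize(im[120:220,220:320],(400,400))
save("dip0.png",np.hstack([A,B]))
```

```text
[ 530.84929382 -112.07873413  204.56793426] [ 3.13877862 -0.68382901 -0.23515544] [-0.19395605  0.10119739  2.31392419 -0.58941893  0.05189173  2.19153877] 48.84318709373474
```

View pics/dip0.png

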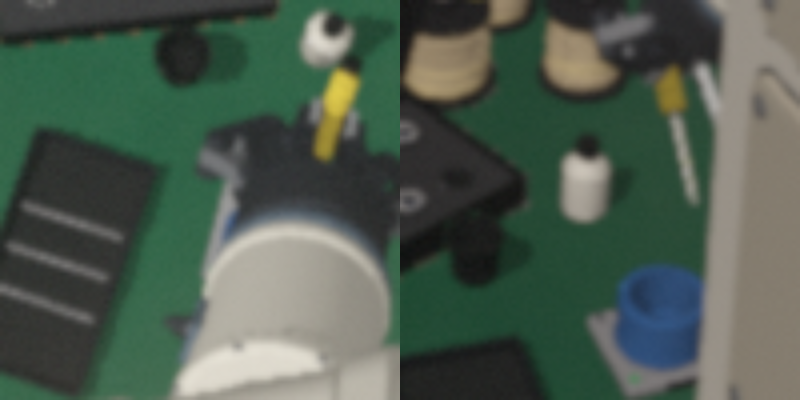

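The handle is held, with the tip hanging near (327,172) in the scene view, clear of the cup. Tilting forward runs joint 5 to its limit. I'll undo the tilt, turn the tool half round so the tip points away from the robot, and tilt the other way.

step_arm(
  moves=[
    {"tx":0,"ty":0,"tz":0,"ax":0,"ay":-0.109,"az":0},
    {"tx":0,"ty":0,"tz":0,"ax":0,"ay":-0.109,"az":0},
    {"tx":0,"ty":0,"tz":0,"ax":0,"ay":-0.109,"az":0},
    {"tx":0,"ty":0,"tz":0,"ax":0,"ay":-0.109,"az":0},
    {"tx":0,"ty":0,"tz":0,"ax":0,"ay":0,"az":0},
  ],
)

```text
clock: 11.6
eef_pos: [536.7, -123.4, 206.9]
tcp_rot: [3.117, -0.087, -0.256]
contact_force: [0.3, 1.3, -0.8]
opening: 0.139
grasp_force: 48.8
```

```bash
python3 -c "
from h import *
s=r.sense();print(s['eef_pos'],s['tcp_rot'],s['qpos'],s['grasp_force'])"
```

```text
[ 536.66803069 -123.43382858  206.90324006] [ 3.11716874 -0.08716667 -0.25575311] [-0.21254735  0.25372407  1.89913998 -0.03586863  0.90300699  1.63607262] 48.84091258049011
```

```bash
cat > go.py <<'E'
import sys
from h import *
from scipy.spatial.transform import Rotation as R
def rot(rpy): return R.from_euler("xyz",rpy)
s=r.sense();P=s["eef_pos"];A=rot(s["tcp_rot"])
def tell(pos,rpy):
    "shift units in present tool axes, and turn units, to reach pose"
    B=rot(rpy);print("shift",(A.inv().apply(np.array(pos)-P)/25).round(3),"turn",((A.inv()*B).as_rotvec(degrees=True)/90).round(4))
print(P.round(1),s["tcp_rot"].round(4),s["qpos"].round(3))
off=[-85,0,21]; print("tip",(P+A.apply(off)).round(1),"butt",(P+A.apply([39,0,21])).round(1))
E
cat >> go.py <<'E'
v=[eval(a) for a in sys.argv[1:]]
if v: tell(v[:3],v[3:])
E
python3 go.py 536.7 -123.4 206.9 np.pi 0 -0.235
```

```text
[ 536.7 -123.4  206.9] [ 3.1172 -0.0872 -0.2558] [-0.213  0.254  1.899 -0.036  0.903  1.636]
tip [ 456.4 -103.   178.6] butt [ 575.9 -134.2  189.4]
shift [ 0.001 -0.002  0.   ] turn [ 0.0161 -0.0553 -0.0139]
```

step_arm(
  moves=[
    {"tx":0,"ty":0,"tz":0,"ax":0.0161,"ay":-0.0553,"az":-0.0139},
    {"tx":0,"ty":0,"tz":0,"ax":0,"ay":0,"az":-0.1111},
    {"tx":0,"ty":0,"tz":0,"ax":0,"ay":0,"az":-0.1111},
    {"tx":0,"ty":0,"tz":0,"ax":0,"ay":0,"az":-0.1111},
    {"tx":0,"ty":0,"tz":0,"ax":0,"ay":0,"az":-0.1111},
  ],
)

```text
clock: 12.22
eef_pos: [533.4, -123.2, 206.1]
tcp_rot: [3.139, -0.001, 0.468]
contact_force: [0.2, 0.7, -0.5]
opening: 0.142
grasp_force: 48.8
```

step_arm(
  moves=[
    {"tx":0,"ty":0,"tz":0,"ax":0,"ay":0,"az":-0.1111},
    {"tx":0,"ty":0,"tz":0,"ax":0,"ay":0,"az":-0.1111},
    {"tx":0,"ty":0,"tz":0,"ax":0,"ay":0,"az":-0.1111},
    {"tx":0,"ty":0,"tz":0,"ax":0,"ay":0,"az":-0.1111},
    {"tx":0,"ty":0,"tz":0,"ax":0,"ay":0,"az":-0.1111},
  ],
)

```text
clock: 12.85
eef_pos: [533.4, -123.2, 206.1]
tcp_rot: [3.14, 0.001, 1.341]
contact_force: [-0.4, 0.2, -0.2]
opening: 0.143
grasp_force: 48.8
```

step_arm(
  moves=[
    {"tx":0,"ty":0,"tz":0,"ax":0,"ay":0,"az":-0.1111},
    {"tx":0,"ty":0,"tz":0,"ax":0,"ay":0,"az":-0.1111},
    {"tx":0,"ty":0,"tz":0,"ax":0,"ay":0,"az":-0.1111},
    {"tx":0,"ty":0,"tz":0,"ax":0,"ay":0,"az":-0.1111},
    {"tx":0,"ty":0,"tz":0,"ax":0,"ay":0,"az":-0.1111},
  ],
)

```text
clock: 13.48
eef_pos: [533.4, -123.2, 206.1]
tcp_rot: [3.141, 0.003, 2.214]
contact_force: [-0.3, 0.3, 0.5]
opening: 0.142
grasp_force: 48.8
```

step_arm(
  moves=[
    {"tx":0,"ty":0,"tz":0,"ax":0,"ay":0,"az":-0.1111},
    {"tx":0,"ty":0,"tz":0,"ax":0,"ay":0,"az":-0.1111},
    {"tx":0,"ty":0,"tz":0,"ax":0,"ay":0,"az":-0.1111},
    {"tx":0,"ty":0,"tz":0,"ax":0,"ay":0,"az":-0.1111},
    {"tx":0,"ty":0,"tz":0,"ax":0,"ay":0,"az":0},
  ],
)

```text
clock: 14.1
eef_pos: [533.4, -123.7, 206.3]
tcp_rot: [-3.139, 0.001, 2.904]
contact_force: [-1.0, 0.6, -0.2]
opening: 0.15
grasp_force: 48.8
```

```bash
python3 go.py 462 -89.5 190 np.pi 0 2.907
```

```text
[ 533.4 -123.7  206.3] [-3.1391e+00  1.3000e-03  2.9041e+00] [-0.229  0.288  1.849 -0.003  1.003 -1.561]
tip [ 616.  -143.7  185.4] butt [ 495.5 -114.5  185.2]
shift [3.097 0.658 0.646] turn [-0.0016  0.0008 -0.0018]
```

step_arm(
  moves=[
    {"tx":0.774,"ty":0.165,"tz":0.16,"ax":0,"ay":0,"az":0},
    {"tx":0.774,"ty":0.165,"tz":0.16,"ax":0,"ay":0,"az":0},
    {"tx":0.774,"ty":0.165,"tz":0.16,"ax":0,"ay":0,"az":0},
    {"tx":0.774,"ty":0.165,"tz":0.16,"ax":0,"ay":0,"az":0},
    {"tx":0,"ty":0,"tz":0,"ax":0,"ay":0,"az":0},
  ],
)

```text
clock: 14.72
eef_pos: [461.1, -89.8, 190.3]
tcp_rot: [-3.138, -0.0, 2.901]
contact_force: [-0.4, 0.3, 0.3]
opening: 0.14
grasp_force: 48.8
```

step_arm(
  moves=[
    {"tx":0,"ty":0,"tz":0,"ax":0,"ay":0.1,"az":0},
    {"tx":0,"ty":0,"tz":0,"ax":0,"ay":0.1,"az":0},
    {"tx":0,"ty":0,"tz":0,"ax":0,"ay":0.1,"az":0},
    {"tx":0,"ty":0,"tz":0,"ax":0,"ay":0.1,"az":0},
    {"tx":0,"ty":0,"tz":0,"ax":0,"ay":0.1,"az":0},
  ],
)

```text
clock: 15.35
eef_pos: [464.0, -90.9, 190.6]
tcp_rot: [-3.134, -0.787, 2.897]
contact_force: [-0.4, -0.2, -1.0]
opening: 0.141
grasp_force: 48.9
```

step_arm(
  moves=[
    {"tx":0,"ty":0,"tz":0,"ax":0,"ay":0,"az":0},
  ],
)

```text
clock: 15.48
eef_pos: [463.5, -90.9, 188.1]
tcp_rot: [-3.134, -0.787, 2.897]
contact_force: [0.1, -0.4, -0.3]
opening: 0.145
grasp_force: 48.9
```

```bash
cat > look.py <<'E'
from h import *
out=[]
for n,(v,u) in(("top",(150,240)),("scene",(130,220)),):
    im,d,ci=grab(n);np.savez(n+"2.npz",im=im,d=d);out.append(cv2.resize(im[v:v+100,u:u+100],(400,400),interpolation=2))
save("dip1.png",np.hstack(out))
E
python3 look.py; python3 go.py
```

```text
[462.9 -90.8 190.1] [-3.1339 -0.7825  2.8974] [-0.209  0.624  1.58   0.018  1.72  -1.543]
tip [ 507.  -102.   115.3] butt [421.7 -80.7 202.7]
```

View pics/dip1.png

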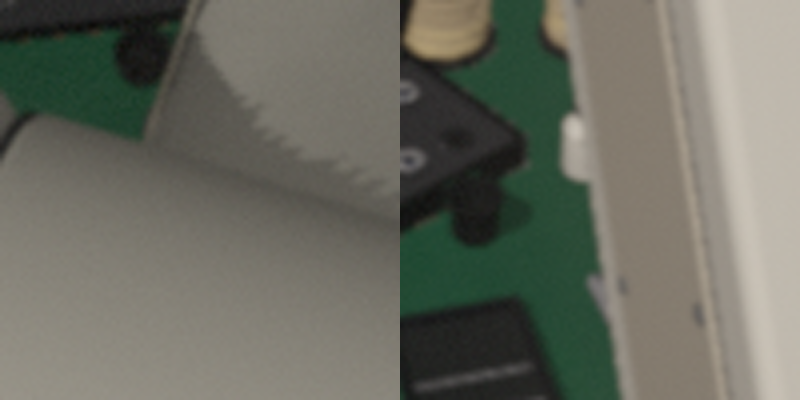

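The fixed cameras are blocked by the arm (the cup near (305,190) in the scene view is hidden). I'll check the driver's seat in the fingers and the cup's place with the wrist camera.

Run:
```python
from h import *
im,d,ci=grab("wrist");save("w2.png",im)
hsv=cv2.cvtColor(im,cv2.COLOR_RGB2HSV)
for nm,lo,hi in(("yel",(20,130,90),(32,255,255)),("blue",(100,120,50),(120,255,255))):
    m=cv2.inRange(hsv,lo,hi);k,l,st,c=cv2.connectedComponentsWithStats(m)
    for i in range(1,k):
        if st[i,4]>60: print(nm,st[i],c[i].round(1))
```

```text
yel [ 239  196   30  115 3036] [253.1 251.1]
yel [456 232  42  15 413] [476.6 238.8]
blue [257 323  18  25 376] [265.  335.4]
blue [232 324  18  24 330] [241.6 336.1]
```

View pics/w2.png

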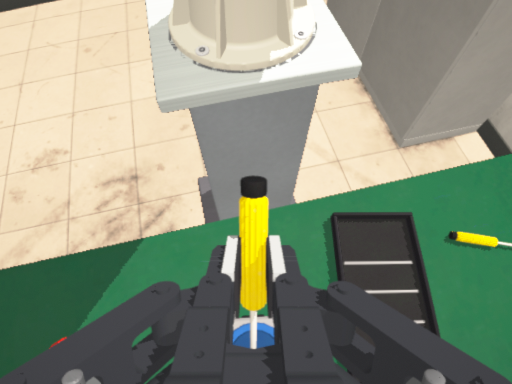

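The handle sits in the fingers just as at the lift (butt cap at (253,187), yellow from row 196). The blue rim at (253,323) is centred on the shaft line. I'll work out the descent.

```bash
python3 - <<'E'
from h import *
ci=eyes.camera_info("wrist");print(plane(ci,253,323,50).round(1), plane(ci,232,336,50).round(1),plane(ci,275,336,50).round(1))
E
python3 go.py 461.6 -88.8 106.8 np.pi -0.785 2.9
```

```text
[471.  -94.7  50. ] [ 476.8 -114.1   50. ] [485.2 -79.4  50. ]
[462.7 -90.8 190.9] [-3.1339 -0.7819  2.8976] [-0.209  0.622  1.581  0.017  1.72  -1.543]
tip [ 506.8 -102.   116.1] butt [421.5 -80.7 203.5]
shift [-2.325  0.088  2.43 ] turn [-0.0038  0.002  -0.0011]
```

step_arm(
  moves=[
    {"tx":-0.29,"ty":0.03,"tz":0.304,"ax":-0.004,"ay":0.002,"az":0},
    {"tx":-0.29,"ty":0.03,"tz":0.304,"ax":0,"ay":0,"az":0},
    {"tx":-0.29,"ty":0.03,"tz":0.304,"ax":0,"ay":0,"az":0},
    {"tx":-0.29,"ty":0,"tz":0.304,"ax":0,"ay":0,"az":0},
    {"tx":-0.29,"ty":0,"tz":0.304,"ax":0,"ay":0,"az":0},
  ],
)

```text
clock: 16.25
eef_pos: [461.6, -88.5, 137.5]
tcp_rot: [-3.14, -0.789, 2.898]
contact_force: [-0.4, -1.0, -0.3]
opening: 0.145
grasp_force: 48.9
```

```bash
python3 go.py 461.6 -88.8 106.8 np.pi -0.785 2.9
```

```text
[461.6 -88.5 137.5] [-3.14   -0.7888  2.8982] [-0.208  0.692  1.6    0.023  1.639 -1.544]
tip [505.3 -99.3  62.4] butt [420.4 -78.3 150.4]
shift [-0.873 -0.012  0.862] turn [-0.0002 -0.0024 -0.0008]
```

step_arm(
  moves=[
    {"tx":-0.25,"ty":0,"tz":0.25,"ax":0,"ay":0,"az":0},
    {"tx":-0.25,"ty":0,"tz":0.25,"ax":0,"ay":0,"az":0},
    {"tx":-0.22,"ty":0,"tz":0.22,"ax":0,"ay":0,"az":0},
    {"tx":-0.15,"ty":0,"tz":0.15,"ax":0,"ay":0,"az":0},
    {"tx":0,"ty":0,"tz":0,"ax":0,"ay":0,"az":0},
  ],
)

```text
clock: 16.88
eef_pos: [461.4, -88.5, 107.3]
tcp_rot: [-3.14, -0.789, 2.898]
contact_force: [-0.6, 0.6, -0.2]
opening: 0.14
grasp_force: 48.9
```

step_arm(
  moves=[
    {"tx":0,"ty":0,"tz":0,"ax":0,"ay":0,"az":0},
    {"tx":0,"ty":0,"tz":0,"ax":0,"ay":0,"az":0},
    {"tx":0,"ty":0,"tz":0,"ax":0,"ay":0,"az":0},
    {"tx":0,"ty":0,"tz":0,"ax":0,"ay":0,"az":0},
    {"tx":0,"ty":0,"tz":0,"ax":0,"ay":0,"az":0},
  ],
)

```text
clock: 17.5
eef_pos: [461.6, -88.5, 107.6]
tcp_rot: [-3.14, -0.789, 2.898]
contact_force: [0.9, 0.3, -0.2]
opening: 0.144
grasp_force: 48.9
```

```bash
python3 go.py
python3 - <<'E'
from h import *
im,d,ci=grab("wrist");save("w3.png",im[180:384,150:360])
E
```

```text
[461.6 -88.5 107.6] [-3.1401 -0.7886  2.8982] [-0.208  0.732  1.605  0.023  1.592 -1.546]
tip [505.3 -99.4  32.5] butt [420.5 -78.3 120.4]
```

View pics/w3.png

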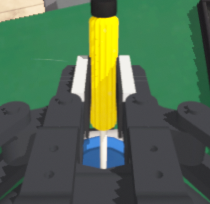

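The shaft stands free in the blue well (crop: shaft and rim near (104,150)), with no contact force. I'll hold a little longer, then draw out and level the tool.

step_arm(
  moves=[
    {"tx":0,"ty":0,"tz":0,"ax":0,"ay":0,"az":0},
    {"tx":0,"ty":0,"tz":0,"ax":0,"ay":0,"az":0},
    {"tx":0,"ty":0,"tz":0,"ax":0,"ay":0,"az":0},
    {"tx":0.2,"ty":0,"tz":-0.2,"ax":0,"ay":0,"az":0},
    {"tx":0.3,"ty":0,"tz":-0.3,"ax":0,"ay":0,"az":0},
  ],
)

```text
clock: 18.18
eef_pos: [461.6, -88.5, 125.8]
tcp_rot: [-3.14, -0.789, 2.898]
contact_force: [-0.1, -0.4, 0.8]
opening: 0.142
grasp_force: 48.9
```

step_arm(
  moves=[
    {"tx":0.4,"ty":0,"tz":-0.4,"ax":0,"ay":0,"az":0},
    {"tx":0.5,"ty":0,"tz":-0.5,"ax":0,"ay":0,"az":0},
    {"tx":0.5,"ty":0,"tz":-0.5,"ax":0,"ay":0,"az":0},
    {"tx":0.4,"ty":0,"tz":-0.4,"ax":0,"ay":0,"az":0},
    {"tx":0.2,"ty":0,"tz":-0.2,"ax":0,"ay":0,"az":0},
  ],
)

```text
clock: 18.8
eef_pos: [462.2, -88.5, 197.0]
tcp_rot: [-3.14, -0.787, 2.898]
contact_force: [0.2, 0.4, -0.4]
opening: 0.143
grasp_force: 48.9
```

step_arm(
  moves=[
    {"tx":0,"ty":0,"tz":0,"ax":0,"ay":-0.1,"az":0},
    {"tx":0,"ty":0,"tz":0,"ax":0,"ay":-0.1,"az":0},
    {"tx":0,"ty":0,"tz":0,"ax":0,"ay":-0.1,"az":0},
    {"tx":0,"ty":0,"tz":0,"ax":0,"ay":-0.1,"az":0},
    {"tx":0,"ty":0,"tz":0,"ax":0,"ay":-0.1,"az":0},
  ],
)

```text
clock: 19.42
eef_pos: [461.9, -88.5, 196.4]
tcp_rot: [-3.141, 0.002, 2.899]
contact_force: [0.8, 0.2, -0.4]
opening: 0.141
grasp_force: 48.8
```

step_arm(
  moves=[
    {"tx":0,"ty":0,"tz":0,"ax":0,"ay":0,"az":0},
  ],
)

```text
clock: 19.55
eef_pos: [459.7, -88.0, 196.3]
tcp_rot: [-3.14, -0.004, 2.899]
contact_force: [0.2, 0.2, -0.3]
opening: 0.141
grasp_force: 48.8
```

```bash
python3 go.py 450 45.4 120 np.pi 0 2.907
```

```text
[459.7 -88.  196.3] [-3.1405 -0.004   2.8994] [-1.920e-01  1.850e-01  2.016e+00 -1.000e-03  9.450e-01 -1.520e+00]
tip [ 542.2 -108.4  174.9] butt [421.8 -78.6 175.4]
shift [1.645 5.09  3.052] turn [-0.0007 -0.0026 -0.0048]
```

step_arm(
  moves=[
    {"tx":0.206,"ty":0.636,"tz":0.2,"ax":-0.001,"ay":-0.0026,"az":-0.005},
    {"tx":0.206,"ty":0.636,"tz":0.38,"ax":0,"ay":0,"az":0},
    {"tx":0.206,"ty":0.636,"tz":0.38,"ax":0,"ay":0,"az":0},
    {"tx":0.206,"ty":0.636,"tz":0.38,"ax":0,"ay":0,"az":0},
    {"tx":0.206,"ty":0.636,"tz":0.38,"ax":0,"ay":0,"az":0},
  ],
)

```text
clock: 20.18
eef_pos: [455.2, -3.8, 152.0]
tcp_rot: [3.141, -0.0, 2.908]
contact_force: [0.7, 0.3, 0.6]
opening: 0.141
grasp_force: 48.9
```

step_arm(
  moves=[
    {"tx":0.206,"ty":0.636,"tz":0.38,"ax":0,"ay":0,"az":0},
    {"tx":0.206,"ty":0.636,"tz":0.38,"ax":0,"ay":0,"az":0},
    {"tx":0.206,"ty":0.636,"tz":0.38,"ax":0,"ay":0,"az":0},
    {"tx":0,"ty":0,"tz":0,"ax":0,"ay":0,"az":0},
  ],
)

```text
clock: 20.68
eef_pos: [451.0, 45.9, 123.7]
tcp_rot: [3.141, -0.0, 2.909]
contact_force: [-0.7, 0.3, 0.0]
opening: 0.142
grasp_force: 48.9
```

```bash
python3 go.py 450 45.4 37 np.pi 0 2.907
python3 - <<'E'
from h import *
im,d,ci=grab("wrist")
save("w4.png",im)
hsv=cv2.cvtColor(im,cv2.COLOR_RGB2HSV);m=cv2.inRange(hsv,(20,130,90),(32,255,255))
k,l,st,c=cv2.connectedComponentsWithStats(m);print(st[1:][st[1:,4]>200])
E
```

```text
[451.   45.9 123.7] [ 3.1415e+00 -4.0000e-04  2.9088e+00] [ 0.098  0.278  2.105  0.     0.759 -1.24 ]
tip [533.7  26.3 102.7] butt [413.   54.9 102.7]
shift [ 0.032 -0.029  3.469] turn [ 0.0001 -0.0003  0.0011]
[[ 377  143   58   24  794]
 [ 238  195   31  116 3102]]
```

View pics/w4.png

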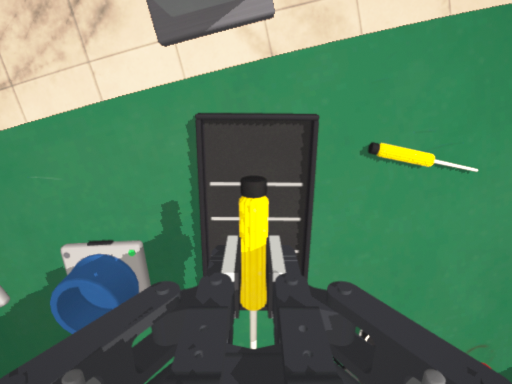

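The driver is aligned over the tray (tray's near edge at (197–318,117), driver at column 253), and the blue cup is undisturbed at (95,292). I'll check the near edge and descend.

```bash
python3 -c "
from h import *
ci=eyes.camera_info('wrist')
for p in((197,116),(318,116)): print(plane(ci,*p,14).round(1))
a=np.radians(-13.5);c=np.array([472.5,40]);R=np.array([[np.cos(a),-np.sin(a)],[np.sin(a),np.cos(a)]])
print([(c+R@np.array(q)).round(1) for q in((-85,-45),(-85,45))])"
```

```text
[380.7  19.5  14. ]
[400.8 104.6  14. ]
[array([379.3,  16.1]), array([400.4, 103.6])]
```

step_arm(
  moves=[
    {"tx":0,"ty":0,"tz":0.7,"ax":0,"ay":0,"az":0},
    {"tx":0,"ty":0,"tz":0.8,"ax":0,"ay":0,"az":0},
    {"tx":0,"ty":0,"tz":0.7,"ax":0,"ay":0,"az":0},
    {"tx":0,"ty":0,"tz":0.6,"ax":0,"ay":0,"az":0},
    {"tx":0,"ty":0,"tz":0.3,"ax":0,"ay":0,"az":0},
  ],
)

```text
clock: 21.35
eef_pos: [451.5, 44.6, 46.4]
tcp_rot: [3.141, 0.0, 2.907]
contact_force: [-0.4, 0.6, -0.4]
opening: 0.146
grasp_force: 48.9
```

step_arm(
  moves=[
    {"tx":0,"ty":0,"tz":0.2,"ax":0,"ay":0,"az":0},
    {"tx":0,"ty":0,"tz":0.15,"ax":0,"ay":0,"az":0},
    {"tx":0,"ty":0,"tz":0.08,"ax":0,"ay":0,"az":0},
    {"tx":0,"ty":0,"tz":0,"ax":0,"ay":0,"az":0},
  ],
)

```text
clock: 21.85
eef_pos: [451.7, 44.9, 36.3]
tcp_rot: [3.141, 0.001, 2.907]
contact_force: [-0.2, 0.6, 0.3]
opening: 0.142
grasp_force: 48.9
```

step_arm(
  moves=[
    {"tx":0,"ty":0,"tz":0.04,"ax":0,"ay":0,"az":0},
    {"tx":0,"ty":0,"tz":0.04,"ax":0,"ay":0,"az":0},
    {"tx":0,"ty":0,"tz":0.02,"ax":0,"ay":0,"az":0},
    {"tx":0,"ty":0,"tz":0,"ax":0,"ay":0,"az":0},
  ],
)

```text
clock: 22.35
eef_pos: [451.6, 44.8, 33.7]
tcp_rot: [3.141, 0.001, 2.907]
contact_force: [-0.2, -0.0, -0.7]
opening: 0.142
grasp_force: 48.9
```

step_arm(
  moves=[
    {"tx":0,"ty":0,"tz":0.02,"ax":0,"ay":0,"az":0},
    {"tx":0,"ty":0,"tz":0.02,"ax":0,"ay":0,"az":0},
    {"tx":0,"ty":0,"tz":0,"ax":0,"ay":0,"az":0},
  ],
)

```text
clock: 22.72
eef_pos: [451.6, 44.9, 32.7]
tcp_rot: [3.141, 0.001, 2.907]
contact_force: [0.5, 0.1, -0.9]
opening: 0.14
grasp_force: 48.9
```

step_arm(
  moves=[
    {"tx":0,"ty":0,"tz":0.02,"ax":0,"ay":0,"az":0},
    {"tx":0,"ty":0,"tz":0.02,"ax":0,"ay":0,"az":0},
    {"tx":0,"ty":0,"tz":0,"ax":0,"ay":0,"az":0},
  ],
)

```text
clock: 23.1
eef_pos: [451.7, 44.9, 31.9]
tcp_rot: [3.141, 0.001, 2.907]
contact_force: [-0.9, -0.7, 5.0]
opening: 0.142
grasp_force: 49.5
```

Contact at 5 N: it is resting on the tray floor. I'll release with a small opening, then rise.

step_arm(
  moves=[
    {"tx":0,"ty":0,"tz":0,"ax":0,"ay":0,"az":0},
    {"tx":0,"ty":0,"tz":0,"ax":0,"ay":0,"az":0},
    {"tx":0,"ty":0,"tz":0,"ax":0,"ay":0,"az":0},
    {"tx":0,"ty":0,"tz":0,"ax":0,"ay":0,"az":0},
  ],
  gripper=0.35,
)

```text
clock: 23.6
eef_pos: [451.6, 44.9, 31.7]
tcp_rot: [3.141, 0.001, 2.907]
contact_force: [-0.2, 0.1, 0.7]
opening: 0.35
grasp_force: 0.0
```

step_arm(
  moves=[
    {"tx":0,"ty":0,"tz":-0.2,"ax":0,"ay":0,"az":0},
    {"tx":0,"ty":0,"tz":-0.5,"ax":0,"ay":0,"az":0},
    {"tx":0,"ty":0,"tz":-0.9,"ax":0,"ay":0,"az":0},
    {"tx":0,"ty":0,"tz":-0.9,"ax":0,"ay":0,"az":0},
    {"tx":0,"ty":0,"tz":-0.9,"ax":0,"ay":0,"az":0},
  ],
)

```text
clock: 24.22
eef_pos: [451.6, 44.8, 118.3]
tcp_rot: [3.141, 0.002, 2.907]
contact_force: [0.3, 0.6, -1.0]
opening: 0.353
grasp_force: 0.0
```

step_arm(
  moves=[
    {"tx":0,"ty":0,"tz":-0.9,"ax":0,"ay":0,"az":0},
    {"tx":0,"ty":0,"tz":-0.9,"ax":0,"ay":0,"az":0},
    {"tx":0.8,"ty":0,"tz":-0.5,"ax":0,"ay":0,"az":0},
    {"tx":0.4,"ty":0,"tz":-0.2,"ax":0,"ay":0,"az":0},
    {"tx":0,"ty":0,"tz":0,"ax":0,"ay":0,"az":0},
  ],
)

```text
clock: 24.85
eef_pos: [422.0, 51.9, 179.7]
tcp_rot: [3.141, 0.002, 2.908]
contact_force: [0.0, 0.6, -0.7]
opening: 0.346
grasp_force: 0.0
```

Run:
```python
from h import *
im,d,ci=grab("wrist")
hsv=cv2.cvtColor(im,cv2.COLOR_RGB2HSV);m=cv2.inRange(hsv,(20,130,90),(32,255,255))
k,l,st,c=cv2.connectedComponentsWithStats(m)
a=np.radians(-13.5);R=np.array([[np.cos(a),-np.sin(a)],[np.sin(a),np.cos(a)]])
for i in range(1,k):
    if st[i,4]<200:continue
    pts=np.argwhere(l==i)[:,::-1].astype(np.float32);b=cv2.boxPoints(cv2.minAreaRect(pts))
    W=np.array([plane(ci,*q,12)[:2] for q in b])
    z=np.median([deep(ci,d,*p)[2] for p in pts])
    print(st[i],W.round(1).tolist(),"tray frame",((W-[472.5,40])@R).round(1).tolist(),"z",z)
save("w5.png",im)
```

```text
[352 164  47  19 524] [[439.4, 144.0], [428.8, 147.6], [447.9, 189.9], [458.8, 186.6]] tray frame [[-56.5, 93.4], [-67.6, 94.5], [-58.9, 140.0], [-47.5, 139.4]] z 8.608067532097465
[245 176  17  62 933] [[417.6, 44.1], [421.1, 59.0], [483.8, 44.6], [480.0, 28.7]] tray frame [[-54.4, -8.8], [-54.4, 6.4], [9.9, 7.1], [9.9, -9.3]] z 15.55517266004233
```

View pics/w5.png

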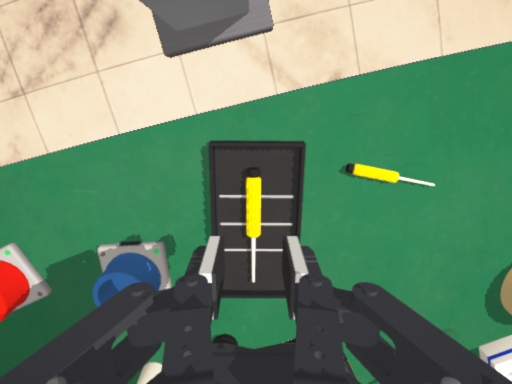

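The driver lies flat inside the tray, from the butt cap at (253,172) to the tip at (253,282). The tray spans rows 142–297. The gripper is clear, so I'm handing in.

```bash
python3 -c "
from h import *
print(workorder.sign_off())"
```

```text
the job is handed in; nothing more can be done
None
```

The screwdriver's tip was held in the blue cup for over a second and drawn out. The screwdriver was then set down flat inside the black tray and the job handed in; no verdict was returned.

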